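Press a round flask down into a spring cradle and hold it

TASK

Fold both top flaps of the small carton outwards, well past upright, then lift the round flask out by its blue cap and set it upright in the orange ring of the spring cradle. Press the flask down until the sprung ring is fully down on its stops, and finish while still holding it pressed down, ready for a colleague to fit the retaining clip. Keep the flask upright all the way, and leave the flaps open and the objects standing around where they are.

Things in the scene. Friction and masses are not known exactly. Their poses are not given: they have to be found in the camera images.
- carton: cardboard carton fixed to the table, 130 x 130 mm, 112 mm high, walls and floor 4 mm. Origin: centre of its underside, z up. Two top flaps are hinged along the rims on its own -x side (near) and +x side (far); hinge lines run along its y. A grey insert 24 mm high with a 60 mm round pocket in the middle of the floor holds the flask; above it the inside is free, 122 x 122 mm
- flap_near (a joint): angle (rad) of the carton flap on the carton's -x rim: 0 = level and closed, 1.57 = upright, grows as it folds outwards, stop at 2.7. Starts partly open at 0.75 to 1.05; the crease is stiff enough to stay at any angle and a fraction of a newton turns it
- flap_far (a joint): the same for the flap on the carton's +x rim, which folds outwards to the carton's +x
- flap_near_hinge (a point): middle of the near flap's hinge line, 63 mm from the carton's centre and 114 mm above the table. Each flap is 46 mm from hinge to free edge, 128 mm wide along the hinge, 3 mm thick; closed, the two free edges leave a gap of 34 mm between them
- flap_far_hinge (a point): middle of the far flap's hinge line (63 mm from the carton's centre, 114 mm above the table)
- flap_near_edge (a point): middle of the near flap's free edge
- flap_far_edge (a point): middle of the far flap's free edge
- flask: amber round glass flask, 0.10 to 0.19 kg, 100 mm tall: a ball of 56 mm diameter (centre 28.5 mm above the underside) with a flat foot 26 mm across, a short neck and a blue screw cap. Origin: centre of its underside, z up along the neck. It stands upright in the middle of the carton, on the 4 mm floor
- flask_cap (a point): middle of the flask's blue ribbed cap, a cylinder 30 mm across and 32 mm tall, 84 mm above the flask's underside: grasp here from above; at the start the cap's top is 8 mm below the carton's rim
- cradle: spring cradle fixed to the table: grey round base 100 mm across and 10 mm thick, three steel posts (61 mm high, on a circle of 39 mm radius) that guide a sprung orange ring. Origin: centre of the base's underside, z up
- ring_center (a point): centre of the orange ring on the cradle's axis, at mid-height of its 8 mm thick round bar; 45 mm above the table when up, 25 mm when fully down. The opening is 36 mm across, so the flask's ball sits on the ring with the flask's underside 5 mm below this point, and the ball centres itself
- cradle_ring (a joint): how far the ring is pressed down (m): 0 = up, 0.020 = fully down on its stops. Springs push it up with 4.5 N at 0, rising to 12.5 N at 0.020; the flask's weight alone does not move it
- can: small white can with a black screw lid, 39 mm across, 56 mm tall, standing near the work: leave alone. Origin: centre of the underside
- oil: small bottle with a blue cap, 30 mm across, 62 mm tall, standing near the work: leave alone. Origin: centre of the underside
- red_marker: white marker with a red cap, 132 mm long and 12 mm thick, lying near the work: leave alone. Origin: centre of the underside

How it is judged:
On the way, in this order (a step that is already met when the one before it is completed fails the run):
1. both carton flaps are folded outwards past upright (over 1.75 rad) (value of joint each of flap_near, flap_far above 1.75 rad), for 0.2 s.
2. the flask is lifted out of the carton, its underside above the rim (height (world z) of flask above 0.113 m and contact force between the fingers and flask above 1 N), for 0.1 s.
At the end, for the whole second after the job is handed in: Flask upright (0.15 rad) in the ring, within 8 mm of the cradle axis, still held by the gripper (over 2 N) and pressed on the cradle (over 5 N), steady, ring at least 16.5 of its 20 mm down; both flaps folded out past upright (over 1.65 rad) (value of joint cradle_ring above 0.0165 m and contact force between flask and cradle above 5 N and contact force between the fingers and flask above 2 N and horizontal distance between flask and cradle below 0.008 m and z of flask in the frame of ring_center between -0.01 and 0 m and angle between flask's own z axis and vertical below 0.15 rad and linear speed of flask below 0.02 m/s and value of joint each of flap_near, flap_far above 1.65 rad); the arm keeps its last pose, push and grip.
It fails at once if the flask is tipped over (more than 0.6 rad) (angle between flask's own z axis and vertical above 0.6 rad).
It fails at once if the can, the small bottle or the marker is disturbed (moved over 30 mm) (distance of any of can, oil, red_marker from where it was at the start of the episode above 0.03 m).
It also fails if it takes over 54 s, if anything falls off the work surface, if the arm or the gripper's body presses on something with over 40 N, if the wrist force passes 120 N, or if a joint passes its speed limit or range.

ROBOT

A 7-joint arm with a two-finger parallel gripper is mounted at the origin on a cart in front of the work surface, level with it; the furniture and walls round the work are solid. World frame = base frame: x ahead of the robot, y to its left, z up, the work surface at z = 0. Lengths are in m, angles in rad, forces in N, time in s.
With the tool pointing down it reaches from about 0.4 to 0.85 m from the base axis. Payload 4.5 kg.
Tool frame: the origin (TCP) lies midway between the tips of the shut fingers; the grasp point (between the pads) lies 19 mm behind it; z points along the fingers, y is the line along which they close (so a half turn about z gives the same grasp; the last joint's range is limited). The gripper opens to 88 mm and grips with 3 to 60 N. Pads are 18 mm wide; open, the fingers measure 123 mm over their backs; the gripper's body (75 mm by 187 mm) begins 45 mm behind the grasp point.
Start: joints at [-1.138, 0.689, -0.195, 1.565, 0.157, 0.902, -0.215], TCP at [0.243, 0.576, 0.239] pointing down, gripper open.
Joint ranges: [-3.01, 3.01], [-0.46, 2.08], [-1.47, 1.51], [0.13, 2.56], [-1, 4.14], [0.04, 2.09], [-2.66, 2.66]. Speed limits (rad/s): [2.57, 2.57, 3.14, 3.14, 3.14, 3.14, 3.14].

INTERFACE

Orientations are given as a unit quaternion [x, y, z, w].
In Python, from plant import * gives the robot as it stands.
- The arm moves only by the tool send_rows, never from a script. Its argument "targets" is a list of rows, each a list of 2 entries, a list of its own where there are three numbers: the shift along the tool's x, y, z in units of 0.3 m (1.0 is 0.3 m), then the turn, a rotation vector about the tool's x, y, z in units of pi rad (1.0 is pi rad). A call has 1 to 12 rows; each row is the pose to reach, as a shift and turn from the pose commanded when the call began, along the tool's axes at that moment, turning the shorter way round; what a row does not reach only later rows make up. A row lasts 1/8 s, in which the tool goes at most 62.5 mm and 10.7 degrees, less where a joint would pass 70% of its speed; a pose out of reach is approached as far as the arm can. A call with a number of a shift or a turn outside -1 to 1 is refused whole. A call with a gripper value outside its range is refused whole. "fingers" is the opening, from 0 (shut) to 1 (fully open), set as the call begins (left out, the last holds). The fingers move at their own pace and stop on an object; "newtons" is the grip in N (left out, the last holds). Time passes only in rows, so rows that repeat a pose let the fingers close. It gives the time, the measured TCP pose, the force, the opening and the grip force at its end, in the units of the state.
- get_state(): the state, without advancing time (a new reading comes with each control period).
- snapshot(name): name is "side" or "top"; returns a dict with "img" (420x560x3 uint8, blue, green, red), "fx", "fy", "cx", "cy" (pixels), "cam_to_world" (4x4, takes a point from camera to world coordinates). Camera axes: x right, y down, z forward; pixel columns grow to the right and rows downward; lengths in m; the calibration is good to about 2 mm. A picture is of the moment at which its call begins. There is no depth.
- finish_job(): hands the job in; it is judged then, once.
The state is a dict: "clock": time; "q": joint angles; "qd": joint speeds; "joint_torque": joint torques, N m; "tool_pos": TCP position; "eef_rot": TCP orientation; "contact_force": force on the tool from outside, world axes, zero at the start; "moment": the same for the moment, N m; "opening": opening from 0.0 (shut) to 1.0 (fully open); "finger_force": force on a finger pad.
Only numpy, scipy, OpenCV 4.12 (cv2) and the standard library are available. Lean on these libraries where they do the work, as an engineer would, in place of code of your own. Each camera call takes 0.05 s, during which the arm holds its last target. There are 200 camera calls.

## Working session

There is one attempt and no reset: what is moved stays moved. The work goes in short steps, Python scripts to look and compute and a tool call to move; the robot and the scene stay as the last step left them, time stands still between calls to the robot, and variables do not carry over. Pictures are saved under pics/ and viewed, at most 10 in all, crops included, and the job is handed in when it is done.

Besides the shell and the picture viewer there is one more tool, called after ">>>" by a JSON object that holds its "fn" and its "kwargs". send_rows: Moves the arm, as the interface text tells. Its arguments: {"type":"object","properties":{"targets":{"type":"array"},"fingers":{"type":"number"},"newtons":{"type":"number"}},"required":["targets"]}

```bash
mkdir -p pics; ls; python3 - <<'E'
from plant import *
import cv2,numpy as np
for n in("top","side"):
    s=snapshot(n); cv2.imwrite(f"pics/{n}0.png",s["img"]); print(n,s["fx"],s["fy"],s["cx"],s["cy"]);print(np.round(s["cam_to_world"],4).tolist())
st=get_state();print(st)
E
```

```text
pics
top 482.21837285578977 482.21837285578977 285.66840130229883 205.87962745489799
[[-0.0251, -0.9946, 0.1008, 0.3695], [-0.9996, 0.026, 0.0085, 0.306], [-0.011, -0.1006, -0.9949, 0.9486], [0.0, 0.0, 0.0, 1.0]]
side 456.5153934866765 456.5153934866765 271.8480638392206 215.3009312558588
[[-0.9679, -0.1073, 0.2271, 0.288], [-0.2512, 0.4081, -0.8777, 1.0541], [0.0015, -0.9066, -0.422, 0.4405], [0.0, 0.0, 0.0, 1.0]]
{'clock': 0.1, 'q': array([-1.13821675,  0.68987664, -0.19452219,  1.56625583,  0.1572966 ,
        0.90250845, -0.21507498]), 'qd': array([ 0.00066898, -0.00181395, -0.00277849, -0.00274483,  0.00081919,
        0.00100317, -0.00053612]), 'joint_torque': array([-2.71795085e-03, -5.28501856e+01, -1.27141222e+00, -1.53837508e+01,
       -5.25634142e-02,  1.98022768e-03,  3.37772792e-05]), 'tool_pos': array([0.24249866, 0.57540965, 0.23800073]), 'eef_rot': array([ 1.98020799e-01,  9.80197468e-01, -8.22229156e-04, -1.04128242e-04]), 'contact_force': array([0.04799541, 0.85924828, 0.12525478]), 'moment': array([ 0.00525926, -0.04740953,  0.01087775]), 'finger_force': 0.0, 'opening': 1.0010338084939294}
```

View pics/top0.png

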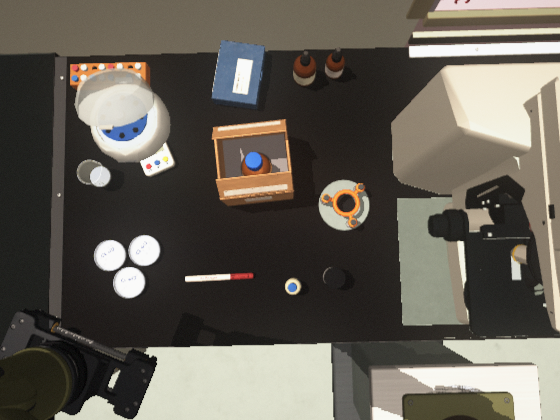

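View pics/side0.png

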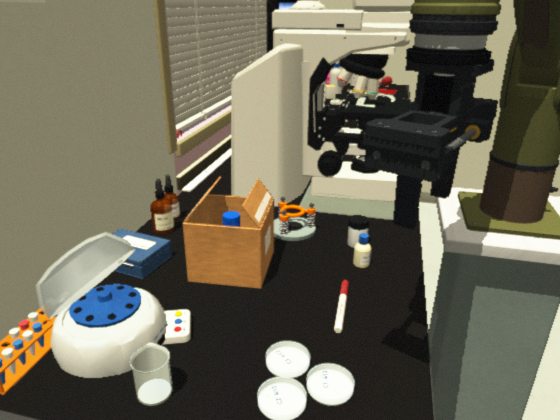

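Top view: the carton is around (254,162), with the blue cap at (254,159) and flaps along the image's top and bottom edges. The cradle ring is at (345,204). The marker (220,278), oil (293,287) and can (335,278) are nearer the robot. The side view shows the far flap on the left (about x 205) and the near flap at (258,200), both partly open.

```bash
cat > h.py <<'E'
from plant import *
import cv2,numpy as np
from scipy.spatial.transform import Rotation as R
def ray(s,u,v):
    T=np.array(s["cam_to_world"]);d=T[:3,:3]@[(u-s["cx"])/s["fx"],(v-s["cy"])/s["fy"],1.];return T[:3,3],d
def onz(s,u,v,z):
    o,d=ray(s,u,v);return o+d*(z-o[2])/d[2]
def proj(s,p):
    T=np.array(s["cam_to_world"]);c=T[:3,:3].T@(np.array(p)-T[:3,3]);return np.array([s["fx"]*c[0]/c[2]+s["cx"],s["fy"]*c[1]/c[2]+s["cy"]])
def tri(s1,p1,s2,p2):
    o1,d1=ray(s1,*p1);o2,d2=ray(s2,*p2);A=np.c_[d1,-d2];t=np.linalg.lstsq(A,o2-o1,rcond=None)[0]
    a,b=o1+t[0]*d1,o2+t[1]*d2;return (a+b)/2,np.linalg.norm(a-b)
def blobs(s,lo,hi,box,amin=15):
    x0,y0,x1,y1=box;h=cv2.cvtColor(s["img"],cv2.COLOR_BGR2HSV);m=np.zeros(h.shape[:2],np.uint8)
    m[y0:y1,x0:x1]=cv2.inRange(h,np.array(lo),np.array(hi))[y0:y1,x0:x1]
    n,l,st,c=cv2.connectedComponentsWithStats(m);return m,[(st[i].tolist(),c[i].round(1).tolist()) for i in range(1,n) if st[i][4]>=amin]
E
python3 - <<'E'
from h import *
t=snapshot("top");s=snapshot("side")
for n,im,b1,b2 in(("t",t,(235,135,275,185),(310,170,380,240)),("s",s,(215,200,245,230),(270,190,320,245))):
    print(n,"cap",blobs(im,(100,120,60),(125,255,255),b1)[1]); print(n,"ring",blobs(im,(5,150,120),(20,255,255),b2)[1])
    print("base",blobs(im,(0,0,90),(180,60,255),b2,100)[1])
a=cv2.resize(t["img"][110:240,205:385],None,fx=4.4,fy=4.4,interpolation=cv2.INTER_CUBIC);cv2.imwrite("pics/tc.png",a)
a=cv2.resize(s["img"][165:295,175:325],None,fx=4.4,fy=4.4,interpolation=cv2.INTER_CUBIC);cv2.imwrite("pics/sc.png",a)
E
```

```text
t cap [([245, 152, 17, 19, 247], [253.2, 160.6])]
t ring [([322, 183, 43, 44, 441], [346.1, 202.9])]
base [([318, 179, 39, 52, 860], [334.8, 205.1]), ([353, 191, 17, 37, 311], [362.2, 208.1])]
s cap [([223, 211, 17, 15, 225], [231.1, 218.4])]
s ring [([270, 199, 3, 11, 24], [270.8, 203.1]), ([279, 201, 36, 21, 330], [292.8, 210.6])]
base [([270, 190, 34, 17, 295], [285.2, 194.7]), ([300, 190, 20, 23, 306], [311.3, 199.3]), ([274, 214, 42, 27, 697], [294.4, 228.1])]
```

View pics/tc.png

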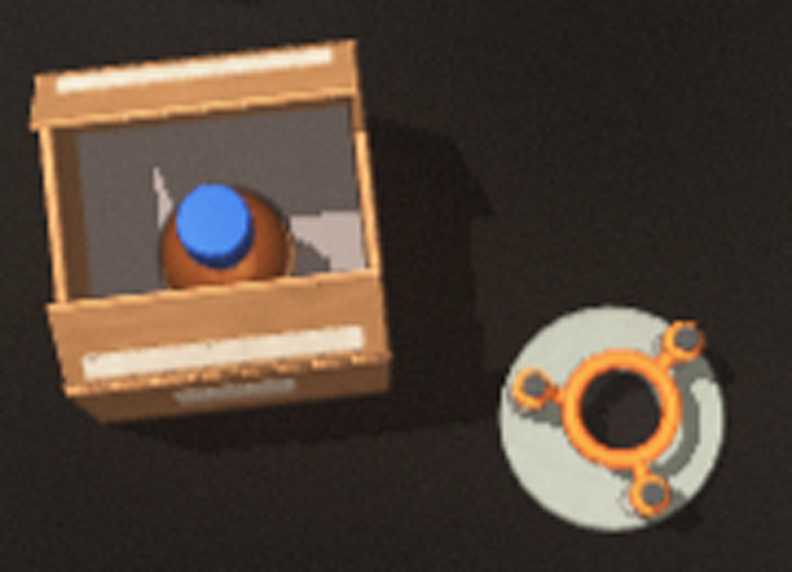

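View pics/sc.png

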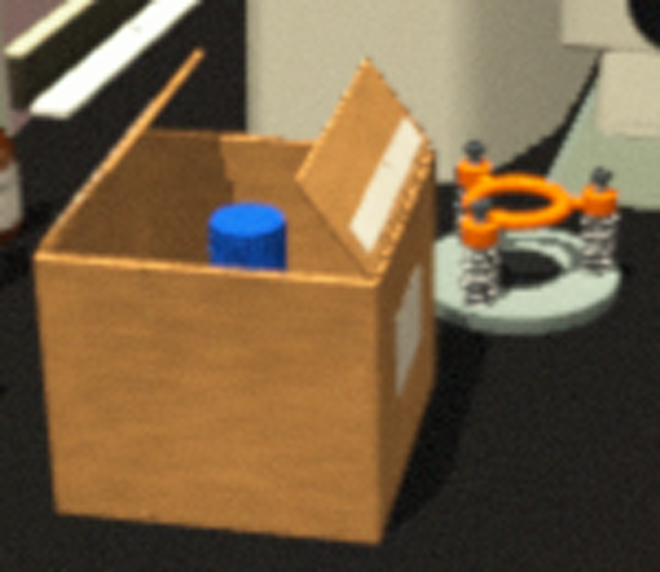

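The crops give, in full-image pixels:
- **Top view:** cap disc (253.6,159.8) and ring opening (346.1,202.7), plus the carton hinge and edge lines.
- **Side view:** the near flap's corners and the far flap's tip at +y.

Next I turn these into positions.

```bash
python3 - <<'E'
from h import *
np.set_printoptions(precision=4,suppress=True)
t=snapshot("top");s=snapshot("side")
T=lambda x,y:(x/4.4+205,y/4.4+110)
S=lambda x,y:(x/4.4+175,y/4.4+165)
print("cap z.104",onz(t,*T(214,219),.104),onz(s,*S(247,220),.104))
print("ring",onz(t,*T(621,408),.045),tri(t,T(621,408),s,S(520,200)))
print("base",onz(t,*T(612,419),.010))
fh=[onz(t,*T(*p),.114) for p in((35,75),(355,40))];nh=[onz(t,*T(*p),.114) for p in((68,392),(390,358))]
print("hinges",fh,nh)
for h in(fh,nh): d=h[0]-h[1];print(np.linalg.norm(d),np.arctan2(-d[0],d[1]))
c=sum(fh+nh)/4;print("carton c",c)
print("near edge +y",tri(t,T(50,305),s,S(300,180)),"-y",tri(t,T(380,272),s,S(367,62)))
print("near hinge +y",tri(t,T(68,392),s,S(375,272)),"-y",tri(t,T(390,358),s,S(432,150)))
print("far hinge +y",tri(t,T(35,75),s,S(40,258)))
print("far edge +y",tri(t,T(32,127),s,S(200,52)))
for n,u,v in(("can",335,278),("oil",293,287)):print(n,onz(t,u,v,.056))
print("marker",onz(t,186,278,0),onz(t,253,275,0))
st=get_state();print(R.from_quat(st["eef_rot"]).as_matrix(),st["tool_pos"])
E
```

```text
cap z.104 [0.539  0.3681 0.104 ] [0.5383 0.3711 0.104 ]
ring [0.464  0.1998 0.045 ] (array([0.4634, 0.1999, 0.0464]), np.float64(0.0009605019104314354))
base [0.4629 0.1998 0.01  ]
hinges [array([0.5978, 0.4384, 0.114 ]), array([0.6086, 0.3092, 0.114 ])] [array([0.4689, 0.4266, 0.114 ]), array([0.4791, 0.2986, 0.114 ])]
0.12964246464955534 0.08332394511104581
0.12840115090371898 0.07955694447521913
carton c [0.5386 0.3682 0.114 ]
near edge +y (array([0.4975, 0.4277, 0.1502]), np.float64(0.001350546023064377)) -y (array([0.5079, 0.3019, 0.1487]), np.float64(0.0003417423114781535))
near hinge +y (array([0.4691, 0.4264, 0.1161]), np.float64(0.0008797206589066742)) -y (array([0.4803, 0.2987, 0.1107]), np.float64(0.0013846131191292705))
far hinge +y (array([0.5972, 0.4384, 0.1119]), np.float64(0.0022541696844705066))
far edge +y (array([0.5454, 0.4235, 0.1957]), np.float64(0.02171541446660369))
can [0.3249 0.2266 0.056 ]
oil [0.3105 0.3039 0.056 ]
marker [0.3292 0.5122 0.    ] [0.3318 0.3812 0.    ]
[[-0.9215  0.3883 -0.0002]
 [ 0.3883  0.9215 -0.0006]
 [-0.     -0.0006 -1.    ]] [0.2426 0.5758 0.2384]
```

```bash
cat >> h.py <<'E'
C=np.array([.5386,.3682,0]);YAW=.081;RING=np.array([.4637,.1999,0])
def loc(x,y,z): c,s=np.cos(YAW),np.sin(YAW);return C+[c*x-s*y,s*x+c*y,z]
def down(yang): # tool y direction angle (rad), z down
    y=np.array([np.cos(yang),np.sin(yang),0]);z=np.array([0,0,-1.]);return R.from_matrix(np.c_[np.cross(y,z),y,z])
def plan(*ps):
    st=get_state();p=np.array(st["tool_pos"]);r=R.from_quat(st["eef_rot"])
    print("t",round(st["clock"],2),"pos",p.round(4),"z",r.as_matrix()[:,2].round(4),"yang",np.degrees(np.arctan2(*r.as_matrix()[:2,1][::-1])).round(1),"op",round(st["opening"],3),"ff",round(float(st["finger_force"]),2),"F",np.round(st["contact_force"],2),"q7",st["q"][6].round(2))
    for q,yang in ps:
        print((r.inv().apply(np.array(q)-p)/.3).round(3).tolist(),((r.inv()*down(yang)).as_rotvec()/np.pi).round(4).tolist())
E
python3 - <<'E'
from h import *
plan((np.array([.4,.465,.238]),YAW+np.pi/2),(np.array([.4,.465,.238]),YAW-np.pi/2))
E
```

```text
t 0.3 pos [0.2426 0.5758 0.2384] z [-2.e-04 -6.e-04 -1.e+00] yang 67.2 op 0.997 ff 0.0 F [-0.65  0.17 -1.11] q7 -0.22
[-0.627, -0.137, 0.002] [-0.0002, -0.0, -0.1527]
[-0.627, -0.137, 0.002] [-0.0001, 0.0003, 0.8473]
```

>>> {"fn": "send_rows", "kwargs": {"targets": [[[-0.15,-0.03,0],[0,0,-0.04]],[[-0.31,-0.07,0],[0,0,-0.08]],[[-0.47,-0.1,0],[0,0,-0.12]],[[-0.627,-0.137,0],[0,0,-0.1527]],[[-0.627,-0.137,0],[0,0,-0.1527]],[[-0.627,-0.137,0],[0,0,-0.1527]]], "fingers": 0, "newtons": 10}}

```text
clock: 1.05
tool_pos: [0.3994, 0.4656, 0.2387]
eef_rot: [-0.04, 0.999, 0.0, -0.0]
contact_force: [-1.5, 0.1, 0.2]
opening: 0.343
finger_force: 0.0
```

```bash
python3 - <<'E'
from h import *
a=YAW+np.pi/2
plan((loc(0,0,.238),a),(loc(0,0,.13),a),(loc(-.08,0,.13),a),(loc(.08,0,.13),a))
E
```

```text
t 1.05 pos [0.3994 0.4656 0.2387] z [-1.e-03  8.e-04 -1.e+00] yang 94.6 op 0.343 ff 0.0 F [-1.5   0.13  0.16] q7 0.46
[-0.436, -0.361, 0.002] [0.0003, -0.0003, -0.0001]
[-0.437, -0.361, 0.362] [0.0003, -0.0003, -0.0001]
[-0.17, -0.361, 0.362] [0.0003, -0.0003, -0.0001]
[-0.703, -0.361, 0.361] [0.0003, -0.0003, -0.0001]
```

>>> {"fn": "send_rows", "kwargs": {"targets": [[[-0.15,-0.12,0],[0,0,0]],[[-0.29,-0.24,0],[0,0,0]],[[-0.437,-0.361,0],[0,0,0]],[[-0.437,-0.361,0],[0,0,0]],[[-0.437,-0.361,0.1],[0,0,0]],[[-0.437,-0.361,0.2],[0,0,0]],[[-0.437,-0.361,0.28],[0,0,0]],[[-0.437,-0.361,0.362],[0,0,0]],[[-0.437,-0.361,0.362],[0,0,0]]]}}

```text
clock: 2.17
tool_pos: [0.5362, 0.3694, 0.1286]
eef_rot: [-0.042, 0.999, -0.001, -0.002]
contact_force: [-0.3, -0.1, 0.1]
opening: 0.007
finger_force: 0.0
```

```bash
python3 - <<'E'
from h import *
a=YAW+np.pi/2
plan((loc(0,0,.13),a),(loc(-.08,0,.13),a),(loc(.08,0,.13),a))
s=snapshot("side");cv2.imwrite("pics/s1.png",cv2.resize(s["img"][115:295,155:345],None,fx=3,fy=3))
E
```

```text
t 2.17 pos [0.5362 0.3694 0.1286] z [-0.0043 -0.0012 -1.    ] yang 94.9 op 0.007 ff 0.0 F [-0.25 -0.06  0.12] q7 0.68
[-0.008, -0.005, -0.005] [-0.0003, -0.0014, 0.0012]
[0.259, -0.004, -0.004] [-0.0003, -0.0014, 0.0012]
[-0.274, -0.006, -0.006] [-0.0003, -0.0014, 0.0012]
```

View pics/s1.png

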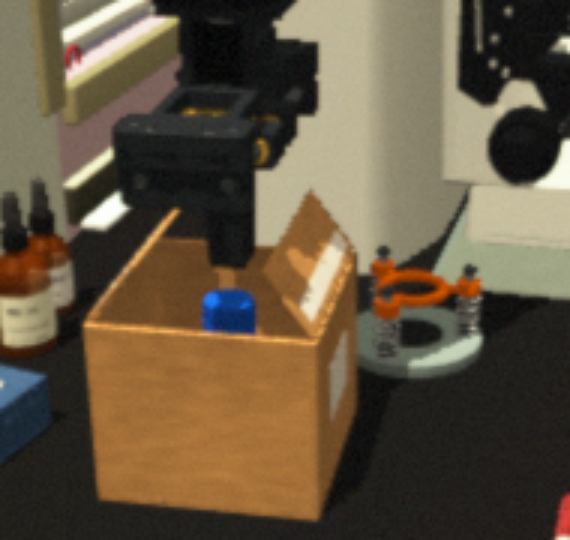

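The closed fingertips (about (231,262) in the crop) sit between the two flaps and above the blue cap at (229,310). Now I push the near flap out, then the far one.

>>> {"fn": "send_rows", "kwargs": {"targets": [[[0.07,0,0],[0,0,0]],[[0.14,0,0],[0,0,0]],[[0.2,0,0],[0,0,0]],[[0.26,0,0],[0,0,0]],[[0.28,0,0],[0,0,0]],[[0.28,0,0],[0,0,0]],[[0.16,0,-0.01],[0,0,0]],[[0,0,-0.01],[0,0,0]]]}}

```text
clock: 3.22
tool_pos: [0.5404, 0.3686, 0.134]
eef_rot: [-0.041, 0.999, 0.001, 0.0]
contact_force: [-0.1, 0.8, 0.1]
opening: 0.008
finger_force: 0.0
```

>>> {"fn": "send_rows", "kwargs": {"targets": [[[-0.07,0,0],[0,0,0]],[[-0.14,0,0],[0,0,0]],[[-0.2,0,0],[0,0,0]],[[-0.26,0,0],[0,0,0]],[[-0.29,0,0],[0,0,0]],[[-0.29,0,0],[0,0,0]],[[-0.15,0,-0.01],[0,0,0]],[[0,0,-0.1],[0,0,0]],[[0,0,-0.15],[0,0,0]],[[0,0,-0.15],[0,0,0]]]}}

```text
clock: 4.47
tool_pos: [0.5408, 0.3684, 0.1799]
eef_rot: [-0.04, 0.999, 0.001, 0.002]
contact_force: [1.6, -1.0, 0.2]
opening: 0.004
finger_force: 0.0
```

```bash
python3 - <<'E'
from h import *
a=YAW+np.pi/2
plan((loc(0,0,.175),a),(loc(0,0,.073),a))
s=snapshot("side");t=snapshot("top")
cv2.imwrite("pics/st2.png",np.hstack([cv2.resize(s["img"][145:295,165:315],(396,396)),cv2.resize(t["img"][90:240,190:340],(396,396))]))
E
```

```text
t 4.47 pos [0.5408 0.3684 0.1799] z [ 0.0035  0.0021 -1.    ] yang 94.6 op 0.004 ff 0.0 F [ 1.58 -1.03  0.23] q7 0.7
[0.007, -0.0, 0.016] [0.0006, 0.0012, -0.0001]
[0.009, -0.001, 0.356] [0.0006, 0.0012, -0.0001]
```

View pics/st2.png

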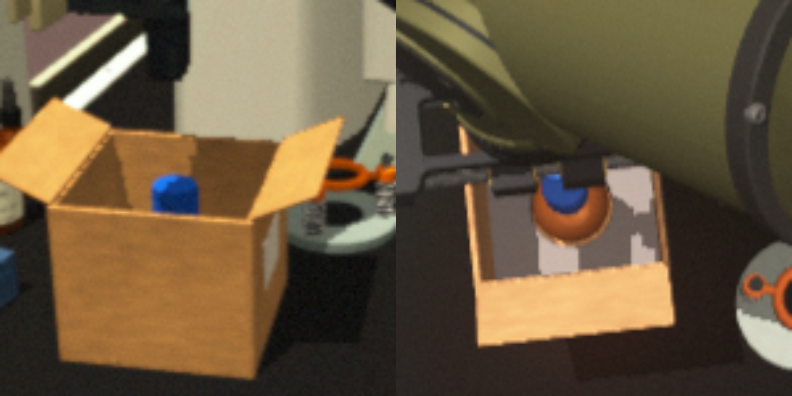

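Both flaps are folded well outwards: in the side half their free edges are at (55,100) and (343,120). The cap, at (175,195), is undisturbed. I open the fingers partly and settle above it.

>>> {"fn": "send_rows", "kwargs": {"targets": [[[0,0,0.02],[0,0,0]],[[0,0,0.02],[0,0,0]],[[0,0,0.02],[0,0,0]],[[0,0,0.02],[0,0,0]],[[0,0,0.02],[0,0,0]],[[0,0,0.02],[0,0,0]]], "fingers": 0.6}}

```text
clock: 5.32
tool_pos: [0.5395, 0.3677, 0.1722]
eef_rot: [-0.04, 0.999, 0.0, 0.0]
contact_force: [-0.3, -0.2, 1.0]
opening: 0.599
finger_force: 0.0
```

```bash
python3 - <<'E'
from h import *
a=YAW+np.pi/2
for i in range(3):plan((loc(0,0,.073),a)); snapshot("side")
E
```

```text
t 5.33 pos [0.5395 0.3677 0.1722] z [ 1.e-04  1.e-04 -1.e+00] yang 94.6 op 0.599 ff 0.0 F [-0.29 -0.23  0.99] q7 0.7
[0.003, 0.002, 0.331] [0.0, 0.0, -0.0]
t 5.38 pos [0.5395 0.3678 0.1722] z [ 2.e-04  2.e-04 -1.e+00] yang 94.6 op 0.598 ff 0.0 F [-0.21 -0.34  0.05] q7 0.7
[0.003, 0.002, 0.331] [0.0, 0.0001, -0.0]
t 5.42 pos [0.5395 0.3677 0.1722] z [ 1.e-04  1.e-04 -1.e+00] yang 94.6 op 0.599 ff 0.0 F [-0.25 -0.03 -0.27] q7 0.7
[0.003, 0.002, 0.331] [0.0, 0.0, -0.0]
```

>>> {"fn": "send_rows", "kwargs": {"targets": [[[0.003,0.002,0.08],[0,0,0]],[[0.003,0.002,0.16],[0,0,0]],[[0.003,0.002,0.24],[0,0,0]],[[0.003,0.002,0.3],[0,0,0]],[[0.003,0.002,0.33],[0,0,0]],[[0.003,0.002,0.33],[0,0,0]],[[0.003,0.002,0.33],[0,0,0]]]}}

```text
clock: 6.35
tool_pos: [0.5391, 0.3687, 0.074]
eef_rot: [-0.04, 0.999, 0.001, 0.001]
contact_force: [-0.6, 0.5, 0.4]
opening: 0.601
finger_force: 0.0
```

>>> {"fn": "send_rows", "kwargs": {"targets": [[[0,0,0],[0,0,0]],[[0,0,0],[0,0,0]],[[0,0,0],[0,0,0]],[[0,0,0],[0,0,0]],[[0,0,0],[0,0,0]],[[0,0,0],[0,0,0]]], "fingers": 0.2, "newtons": 35}}

```text
clock: 7.1
tool_pos: [0.5387, 0.3685, 0.0735]
eef_rot: [-0.04, 0.999, 0.0, 0.0]
contact_force: [0.5, -0.1, 3.7]
opening: 0.333
finger_force: 35.0
```

```bash
python3 - <<'E'
from h import *
a=YAW+np.pi/2
plan((loc(0,0,.21),a))
E
```

```text
t 7.1 pos [0.5387 0.3685 0.0735] z [ 5.e-04  5.e-04 -1.e+00] yang 94.6 op 0.333 ff 34.99 F [ 0.45 -0.13  3.67] q7 0.65
[0.0, -0.001, -0.455] [0.0001, 0.0002, -0.0]
```

>>> {"fn": "send_rows", "kwargs": {"targets": [[[0,0,-0.04],[0,0,0]],[[0,0,-0.1],[0,0,0]],[[0,0,-0.17],[0,0,0]],[[0,0,-0.24],[0,0,0]],[[0,0,-0.31],[0,0,0]],[[0,0,-0.38],[0,0,0]],[[0,0,-0.44],[0,0,0]],[[0,0,-0.48],[0,0,0]],[[0,0,-0.48],[0,0,0]],[[0,0,-0.48],[0,0,0]],[[0,0,-0.48],[0,0,0]]]}}

```text
clock: 8.48
tool_pos: [0.5381, 0.3679, 0.2162]
eef_rot: [-0.041, 0.999, -0.0, -0.001]
contact_force: [0.5, -0.4, -1.7]
opening: 0.329
finger_force: 35.0
```

```bash
python3 - <<'E'
from h import *
for y in(.0,.2,.4):plan((RING+[0,0,.22],y),(RING+[0,0,.13],y))
s=snapshot("side");t=snapshot("top")
cv2.imwrite("pics/st3.png",np.hstack([cv2.resize(s["img"][95:295,155:355],(396,396)),cv2.resize(t["img"][90:290,190:390],(396,396))]))
E
```

```text
t 8.47 pos [0.5381 0.3679 0.2162] z [-0.0014 -0.001  -1.    ] yang 94.6 op 0.329 ff 35.0 F [ 0.54 -0.44 -1.67] q7 0.72
[0.293, -0.538, -0.012] [-0.0006, -0.0001, 0.5258]
[0.292, -0.538, 0.288] [-0.0006, -0.0001, 0.5258]
t 8.47 pos [0.5381 0.3679 0.2162] z [-0.0014 -0.001  -1.    ] yang 94.6 op 0.329 ff 35.0 F [ 0.54 -0.44 -1.67] q7 0.72
[0.293, -0.538, -0.012] [-0.0006, -0.0002, 0.4621]
[0.292, -0.538, 0.288] [-0.0006, -0.0002, 0.4621]
t 8.47 pos [0.5381 0.3679 0.2162] z [-0.0014 -0.001  -1.    ] yang 94.6 op 0.329 ff 35.0 F [ 0.54 -0.44 -1.67] q7 0.72
[0.293, -0.538, -0.012] [-0.0005, -0.0002, 0.3985]
[0.292, -0.538, 0.288] [-0.0005, -0.0002, 0.3985]
```

View pics/st3.png

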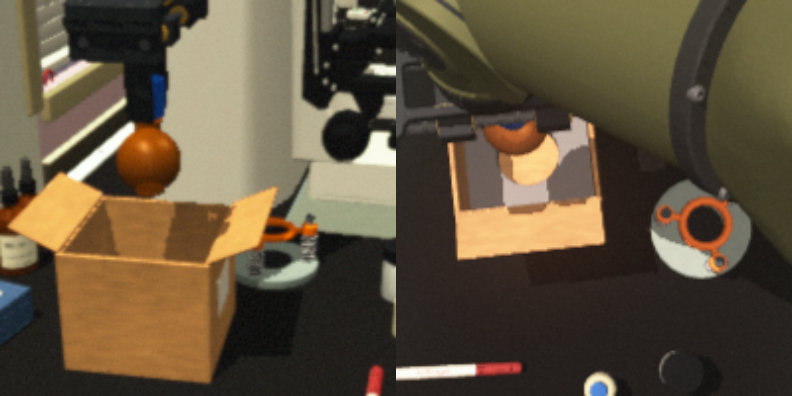

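The flask hangs upright at (148,160) in the side half, clear of the carton, and the flaps stay open. The cradle at (703,225) in the top half is free. I move halfway, rotating the gripper to keep its body off the flap.

>>> {"fn": "send_rows", "kwargs": {"targets": [[[0,-0.03,-0.04],[0,0,0.04]],[[0.03,-0.08,-0.06],[0,0,0.09]],[[0.07,-0.14,-0.06],[0,0,0.14]],[[0.11,-0.2,-0.06],[0,0,0.19]],[[0.15,-0.27,-0.06],[0,0,0.24]],[[0.18,-0.33,-0.06],[0,0,0.29]],[[0.2,-0.38,-0.06],[0,0,0.34]],[[0.2,-0.38,-0.06],[0,0,0.36]],[[0.2,-0.38,-0.06],[0,0,0.36]]]}}

```text
clock: 9.7
tool_pos: [0.4879, 0.2499, 0.2351]
eef_rot: [0.501, 0.866, 0.0, 0.0]
contact_force: [0.0, 1.3, -1.2]
opening: 0.33
finger_force: 35.0
```

```bash
python3 - <<'E'
from h import *
plan((RING+[0,0,.22],.2),(RING+[0,0,.13],.2))
print(get_state()["q"].round(2))
s=snapshot("side");t=snapshot("top")
cv2.imwrite("pics/st4.png",np.hstack([cv2.resize(s["img"],(400,300)),cv2.resize(t["img"],(400,300))]))
E
```

```text
t 9.7 pos [0.4879 0.2499 0.2351] z [ 0.  0. -1.] yang 29.9 op 0.33 ff 35.0 F [ 0.04  1.25 -1.21] q7 -0.09
[-0.104, -0.153, 0.05] [0.0, -0.0, 0.1024]
[-0.104, -0.153, 0.35] [0.0, -0.0, 0.1024]
[-0.52  0.59 -0.06  1.81  0.05  0.75 -0.09]
```

View pics/st4.png

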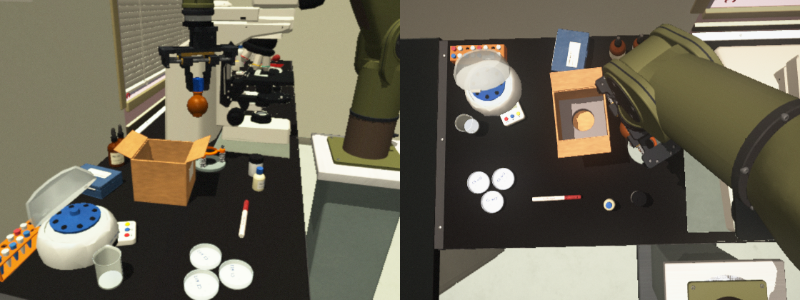

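The arm is high and clear of the microscope, with the flask upright at (197,103) in the side half. I carry on to above the ring.

>>> {"fn": "send_rows", "kwargs": {"targets": [[[-0.05,-0.07,0],[0,0,0.05]],[[-0.104,-0.153,0.02],[0,0,0.1]],[[-0.104,-0.153,0.1],[0,0,0.1]],[[-0.104,-0.153,0.18],[0,0,0.1]],[[-0.104,-0.153,0.26],[0,0,0.1]],[[-0.104,-0.153,0.33],[0,0,0.1]],[[-0.104,-0.153,0.36],[0,0,0.1]],[[-0.104,-0.153,0.36],[0,0,0.1]],[[-0.104,-0.153,0.36],[0,0,0.1]]]}}

```text
clock: 10.92
tool_pos: [0.4642, 0.2002, 0.1278]
eef_rot: [0.63, 0.776, 0.001, 0.0]
contact_force: [0.4, -0.2, -1.7]
opening: 0.331
finger_force: 35.0
```

```bash
python3 - <<'E'
from h import *
plan((RING+[0,0,.112],.2),(RING+[0,0,.0895],.2))
s=snapshot("side");t=snapshot("top")
for n,im,b in(("t",t,(310,160,390,240)),("s",s,(250,140,350,245))): print(n,blobs(im,(5,150,90),(20,255,255),b)[1])
cv2.imwrite("pics/st5.png",np.hstack([cv2.resize(s["img"][135:255,235:355],(396,396)),cv2.resize(t["img"][140:260,285:405],(396,396))]))
E
```

```text
t 10.93 pos [0.4642 0.2002 0.1278] z [ 1.2e-03  8.0e-04 -1.0e+00] yang 11.8 op 0.331 ff 35.0 F [ 0.45 -0.17 -1.73] q7 -0.27
[-0.001, -0.002, 0.053] [0.0004, -0.0002, 0.0021]
[-0.001, -0.002, 0.128] [0.0004, -0.0002, 0.0021]
t [([322, 190, 22, 25, 209], [335.5, 201.9])]
s [([250, 176, 65, 69, 1862], [275.1, 209.4]), ([270, 232, 3, 13, 20], [271.6, 239.0])]
```

View pics/st5.png

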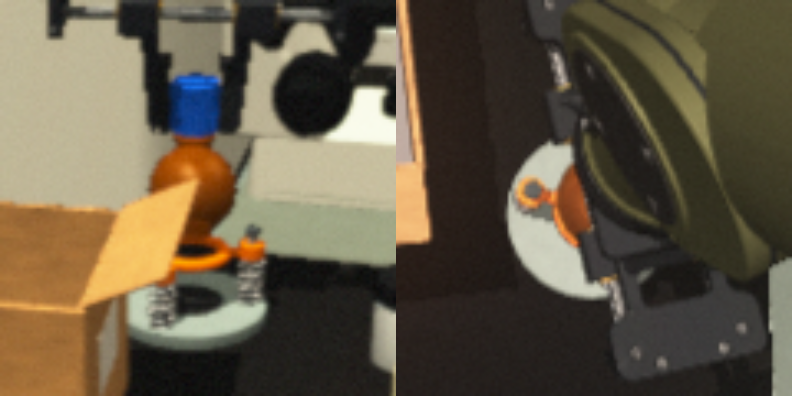

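The flask is upright over the ring: the cap is at (195,105) and the ring at (205,250) in the side half, centred to within about 1 mm. Now I lower it and press gently.

>>> {"fn": "send_rows", "kwargs": {"targets": [[[-0.001,-0.002,0.025],[0,0,0]],[[-0.001,-0.002,0.045],[0,0,0]],[[-0.001,-0.002,0.06],[0,0,0]],[[-0.001,-0.002,0.07],[0,0,0]],[[-0.001,-0.002,0.08],[0,0,0]],[[-0.001,-0.002,0.09],[0,0,0]],[[-0.001,-0.002,0.1],[0,0,0]],[[-0.001,-0.002,0.11],[0,0,0]],[[-0.001,-0.002,0.12],[0,0,0]],[[-0.001,-0.002,0.12],[0,0,0]],[[-0.001,-0.002,0.12],[0,0,0]]]}}

```text
clock: 12.4
tool_pos: [0.4642, 0.2005, 0.092]
eef_rot: [0.63, 0.776, 0.002, 0.0]
contact_force: [0.4, 1.4, 9.4]
opening: 0.33
finger_force: 35.0
```

```bash
python3 - <<'E'
from h import *
for i in range(2):
    plan((RING+[0,0,.0895],.2));t=snapshot("side")
E
```

```text
t 12.4 pos [0.4642 0.2005 0.092 ] z [ 0.0026  0.0019 -1.    ] yang 11.9 op 0.33 ff 34.99 F [0.36 1.38 9.41] q7 -0.27
[-0.001, -0.002, 0.008] [0.0009, -0.0004, 0.0022]
t 12.45 pos [0.4642 0.2005 0.092 ] z [ 0.0027  0.002  -1.    ] yang 11.9 op 0.333 ff 34.99 F [ 0.76  1.71 10.19] q7 -0.27
[-0.001, -0.002, 0.008] [0.001, -0.0004, 0.0022]
```

>>> {"fn": "send_rows", "kwargs": {"targets": [[[0,0,0.004],[0,0,0]],[[0,0,0.008],[0,0,0]],[[0,0,0.012],[0,0,0]],[[0,0,0.016],[0,0,0]],[[0,0,0.016],[0,0,0]],[[0,0,0.016],[0,0,0]]]}}

```text
clock: 13.25
tool_pos: [0.4646, 0.201, 0.089]
eef_rot: [0.63, 0.776, 0.003, 0.001]
contact_force: [-2.7, 1.2, 27.9]
opening: 0.327
finger_force: 35.0
```

```bash
python3 - <<'E'
from h import *
for i in range(2):
    plan((RING+[0,0,.0895],.2));s=snapshot("side")
t=snapshot("top")
cv2.imwrite("pics/st6.png",np.hstack([cv2.resize(s["img"][135:275,195:335],(396,396)),cv2.resize(t["img"][100:310,195:405],(396,396))]))
E
```

```text
t 13.25 pos [0.4646 0.201  0.089 ] z [ 0.0043  0.0032 -1.    ] yang 11.9 op 0.327 ff 35.03 F [-2.67  1.25 27.9 ] q7 -0.27
[-0.003, -0.004, -0.002] [0.0015, -0.0007, 0.0022]
t 13.3 pos [0.4646 0.201  0.089 ] z [ 0.0043  0.0033 -1.    ] yang 11.9 op 0.329 ff 35.03 F [-2.57  1.69 28.61] q7 -0.27
[-0.003, -0.004, -0.002] [0.0015, -0.0007, 0.0022]
```

View pics/st6.png

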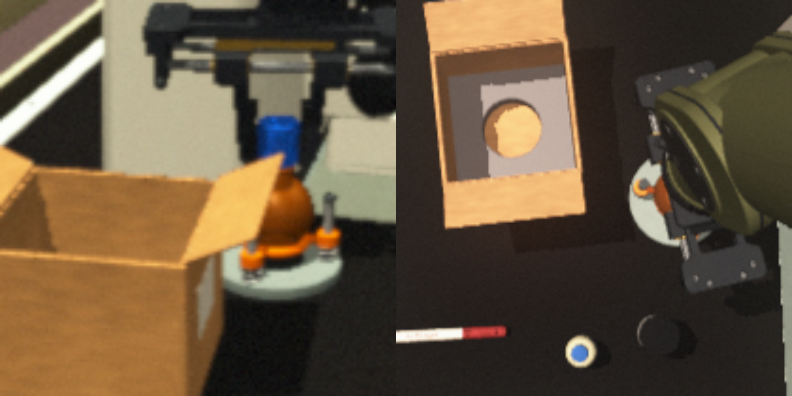

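The ring is on its stops: the force rose from about 10 N to 28 N and the posts stand clear above the ring. The flask is upright and gripped, the flaps are open, and the marker, oil and can haven't moved.

```bash
python3 -c "
from plant import *
print(finish_job())"
```

```text
the job is handed in; nothing more can be done
None
```

I handed the job in at about 13 s: both flaps are folded well outwards, and the flask is upright in the ring, held at 35 N grip and pressed onto the stops at about 28 N; no verdict came back.

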